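Draw the torch and light a tilted stud square-on

TASK

Draw the hand torch up out of its well in the two-well stand, turn it, and hold it raised in front of the road stud on the tilting rest, so that its lens looks squarely at the middle of the stud's tilted face from about 10 cm away. Do not let the torch touch the stud or its rest, do not shift the rest's tilt, and leave the bottle standing in its well and the tray of brass inserts where it is. Finish with the torch still gripped and held steady in that aim; do not put it down.

Things in the scene. Friction and masses are not known exactly. Their poses are not given: they have to be found in the camera images.
- torch_mid (a point): Loose aluminium hand torch, round, 154 mm long, about 150 g, upright, lens down in either well (the bottle is in the other). This point: on its axis, 77 mm from the lens (87 mm above the table at first). z runs from lens to tail; the lens looks along -z. Best gripped across the handle near the tail, about 48 mm past this point, 135 mm above the table.
- torch_lens (a point): Middle of the torch's lens, the flat end of its wide head; same axes as torch_mid.
- beam_spot (a point): Imaginary point on the torch's axis 100 mm out in front of the lens, where the middle of its beam falls; same axes as torch_mid.
- torch: The torch as a body; origin at the middle of its lens, z towards the tail. Head 36 mm in diameter for 30 mm from the lens, then a taper to the handle, 26 mm in diameter from 48 to 146 mm from the lens; a small rubber button ends the tail. In its well the lens is 10 mm and the tail 164 mm above the table.
- stand_top (a point): Middle of the top of the grey two-well stand, a fixed block 75 x 156 x 55 mm (x, y, z); z up. Its two round wells, 41 mm in diameter and 45 mm deep, lie 38 mm either side of this point along its y axis.
- stand: The same stand; origin at the middle of its underside.
- stud_face (a point): Middle of the clear top face of the road stud (128 mm round, 47 mm high, dark square solar cell in the middle) clipped on the tilting rest; about 105 mm above the table. z points squarely out of the face, leaning 0.35 to 0.6 rad from vertical, roughly towards the robot.
- rest: Fixed tilting rest: base plate 130 x 166 mm (x, y); two cheeks carry a 136 x 140 mm plate with the stud, hinged across the rest's y axis 60 mm above the table and held by stiff friction (3 N m). Plate, clips and stud reach at most 140 mm above the table. Origin at the middle of the underside.
- oil_bottle: White dosing bottle with a pointed cap, 38 mm in diameter and 105 mm high, loose, upright in the other well; its foot is 10 mm and its tip 115 mm above the table; origin at the middle of its foot, z up.
- tray: Small black tray of brass inserts, 62 x 90 x 22 mm, loose on the table between the stand and the rest; origin at the middle of its underside.
Things that resemble listed ones, but are neither listed nor needed, are in the scene too. There is more than one size of the rest; the one meant has the size given above.

How it is judged:
By the outcome, as a careful person would: the job done as asked, in the order asked, and still so for the second after the job is handed in, while the arm keeps its last pose, push and grip.
It also fails if it takes over 35 s, if anything falls off the work surface, if the arm or the gripper's body presses on something with over 40 N, if the wrist force passes 120 N, or if a joint passes its speed limit or range.

ROBOT

A 7-joint arm with a two-finger parallel gripper is mounted at the origin on a cart in front of the work surface, level with it; the furniture and walls round the work are solid. World frame = base frame: x ahead of the robot, y to its left, z up, the work surface at z = 0. Lengths are in m, angles in rad, forces in N, time in s.
With the tool pointing down it reaches from about 0.425 to 0.925 m from the base axis. Payload 6.8 kg.
Tool frame: the origin (TCP) lies at the very end of the fingers, on their centre line; the grasp point (between the pads) lies 19 mm behind it; z points along the fingers, y is the line along which they close (so a half turn about z gives the same grasp; the last joint's range is limited). The gripper opens to 85 mm and grips with 20 to 120 N. Pads are 22 mm wide; open, the fingers measure 114 mm over their backs; the gripper's body (76 mm by 85 mm) begins 54 mm behind the grasp point. The pads swing forward as they close: fully open they stand 13 mm farther back than shut.
Start: joints at [-1.42, 0.477, 0.022, 1.555, -0.011, 1.109, -0.083], TCP at [0.173, 0.653, 0.231] pointing down, gripper open.
Joint ranges: [-2.96, 2.96], [-0.34, 2.1], [-1.41, 1.46], [0.24, 2.44], [-1.37, 4.51], [0.17, 1.92], [-2.96, 2.96]. Speed limits (rad/s): [2.39, 2.39, 3.14, 3.14, 3.14, 3.14, 3.14].

INTERFACE

Orientations are given as a rotation vector (axis times angle).
In Python, from bench import get_obs, viewer, r gives the robot as it stands. The module is installed in compiled form; this text tells all that it offers.
- The arm moves only by the tool play_rows, never from a script. Its argument "commands" is a list that holds one entry, the list of rows, each a list of 5 numbers: the gripper's target within -1 to 1 (shut at 1, half-way at 0, fully open at -1), then the shift along the tool's x, y, z scaled (see below), then the turn about the tool's z scaled (see below). A call has 1 to 12 rows; each row is the pose to reach, as a shift and turn from the pose commanded when the call began, along the tool's axes at that moment; what a row does not reach only later rows make up. The controller multiplies each number of a shift by 0.2 m and each number of a turn by pi/2 rad. A row lasts 1/12 s, in which the tool goes at most 41.7 mm and 7.16 degrees, less where a joint would pass 70% of its speed; a pose out of reach is approached as far as the arm can. A call with a number of a shift or a turn outside -1 to 1 is refused whole. A call with a gripper value outside its range is refused whole. The fingers move at their own pace and stop on an object; "grip_force" is the grip in N (left out, the last holds). Time passes only in rows, so rows that repeat a pose let the fingers close. It gives the time, the measured TCP pose, the force, the opening and the grip force at its end, in the units of the state.
- get_obs(): the state, without advancing time (a new reading comes with each control period).
- viewer.grab_frame(name): name is "scene" or "top" or "wrist"; returns a dict with "pixels" (420x560x3 uint8, red, green, blue), "fovy" (degrees; the focal length in pixels is half the picture's height over the tangent of half this angle, whatever the lens; pixels are square), "cx", "cy" (the principal point, pixels), "world_to_cam" (4x4, takes a point from world to camera coordinates); the wrist camera has in their place "hand_eye" (4x4, takes a point from camera to tool coordinates, whose origin is the TCP and whose axes are the flange's). Camera axes: x right, y up, looking along -z (the intrinsics and any distortion apply to the point x, -y, -z); pixel columns grow to the right and rows downward; lengths in m; the calibration is good to about 2 mm. The wrist camera is an equidistant fisheye: a pixel r from the principal point sees the ray r / f radians off the axis. A picture is of the moment at which its call begins: read the wrist's pose just before it. There is no depth.
- r.hand_in(): hands the job in; it is judged then, once.
Trained networks look in a picture, given as the dict that the camera call returned (one of the last four; its "shot" number tells which), for a name from the list of things; names that differ only in an ending like _2 or _b are one class to them, and where a whole thing is asked for, a point or a joint stands for the part that bears it (a point fixed in the world has none). Each returns a list of dicts, best first, with "score" (0 to 1); they miss things now and then, are a little off and sometimes report something else, mostly with a low value. They report only what shows in the picture. A call takes as long as a camera call. They do not tell look-alikes from the thing itself.
- viewer.trace(picture, thing): "pixels" (420x560 bool, what is visible of it) and "rect" ([left, top, right, bottom] in pixels, round what is visible of it).
The state is a dict: "clock": time; "joints": joint angles; "qvel": joint speeds; "tau": joint torques, N m; "tcp_pos": TCP position; "orientation": TCP orientation; "contact_force": force on the tool from outside, world axes, zero at the start; "moment": the same for the moment, N m; "grip_width": finger opening in m; "gripper_force": force on a finger pad.
Only numpy, scipy, OpenCV 4.12 (cv2) and the standard library are available. Lean on these libraries where they do the work, as an engineer would, in place of code of your own. Each camera call takes 0.05 s, during which the arm holds its last target. There are 200 camera calls.

## Working session

There is one attempt and no reset: what is moved stays moved. The work goes in short steps, Python scripts to look and compute and a tool call to move; the robot and the scene stay as the last step left them, time stands still between calls to the robot, and variables do not carry over. Pictures are saved under pics/ and viewed, at most 10 in all, crops included, and the job is handed in when it is done.

Besides the shell and the picture viewer there is one more tool, called after ">>>" in YAML: its name, and indented under it one key for each argument. play_rows: Moves the arm, as the interface text tells. Shifts and turns lie within -1 to 1; 1 stands for 0.2 m of shift or pi/2 rad of turn. Its arguments: {"type":"object","properties":{"commands":{"type":"array","items":{"type":"array","items":{"type":"array","items":{"type":"number","minimum":-1,"maximum":1}}}},"grip_force":{"type":"number"}},"required":["commands"]}

```bash
mkdir -p pics; ls
cat > h.py <<'E'
import numpy as np, cv2
from scipy.spatial.transform import Rotation as R
from bench import get_obs, viewer, r
def save(f,n): cv2.imwrite('pics/'+n,cv2.cvtColor(f['pixels'],cv2.COLOR_RGB2BGR))
def foc(f): return 210/np.tan(np.radians(f['fovy'])/2)
def proj(f,P):
    P=np.atleast_2d(P); W=np.array(f['world_to_cam']); c=P@W[:3,:3].T+W[:3,3]
    return np.c_[f['cx']+foc(f)*c[:,0]/-c[:,2], f['cy']-foc(f)*c[:,1]/-c[:,2]]
def ray(f,u,v):
    W=np.array(f['world_to_cam']); d=np.array([(u-f['cx'])/foc(f),-(v-f['cy'])/foc(f),-1]); 
    return -W[:3,:3].T@W[:3,3], W[:3,:3].T@d
def at_z(f,u,v,z):
    o,d=ray(f,u,v); return o+d*(z-o[2])/d[2]
E
python3 - <<'E'
from h import *
o=get_obs()
for k,v in o.items(): print(k,np.round(v,4))
print(R.from_rotvec(o['orientation']).as_matrix().round(3))
for n in ['scene','top']:
    f=viewer.grab_frame(n); save(f,n+'1.png'); print(n,{k:(np.round(v,3).tolist()) for k,v in f.items() if k!='pixels'})
    for t in ['torch','stand','oil_bottle','rest','tray','stud_face']:
        print(t,[(round(d['score'],2),np.round(d['rect']).tolist()) for d in viewer.trace(f,t)])
E
```

```text
pics
clock 0.0
joints [-1.4201  0.4778  0.0223  1.5565 -0.0115  1.1093 -0.0831]
qvel [ 0.0005  0.0005  0.0004 -0.0001 -0.0004  0.0005  0.0002]
tau [ 3.00000e-04 -5.96439e+01  1.60770e+00 -2.81213e+01  1.24000e-02
  9.10000e-03  0.00000e+00]
tcp_pos [0.1726 0.6519 0.2303]
orientation [-4.0530e-01 -3.1152e+00  2.9000e-03]
contact_force [-0.7049 -0.422   0.5416]
moment [ 0.0255 -0.0156 -0.0096]
gripper_force 0.0
grip_width 0.0852
[[-0.967  0.256 -0.   ]
 [ 0.256  0.967 -0.002]
 [-0.    -0.002 -1.   ]]
scene {'fovy': 48.24, 'cx': 281.609, 'cy': 210.135, 'world_to_cam': [[-0.831, -0.555, -0.016, 0.538], [0.411, -0.634, 0.656, -0.299], [-0.374, 0.539, 0.755, -0.731], [0.0, 0.0, 0.0, 1.0]], 'shot': 1}
torch [(0.84, [212.0, 253.0, 240.0, 303.0])]
stand [(0.63, [196.0, 240.0, 292.0, 336.0])]
oil_bottle [(0.93, [247.0, 246.0, 270.0, 274.0])]
rest [(0.88, [150.0, 196.0, 226.0, 267.0]), (0.83, [300.0, 120.0, 376.0, 211.0])]
tray [(0.69, [282.0, 214.0, 330.0, 260.0])]
stud_face [(0.75, [301.0, 121.0, 373.0, 200.0])]
top {'fovy': 48.255, 'cx': 283.166, 'cy': 210.644, 'world_to_cam': [[0.019, -1.0, -0.007, -0.007], [0.991, 0.018, 0.136, -0.641], [-0.136, -0.01, 0.991, -0.867], [0.0, 0.0, 0.0, 1.0]], 'shot': 2}
torch [(0.63, [160.0, 201.0, 192.0, 230.0])]
stand [(0.69, [158.0, 195.0, 243.0, 249.0])]
oil_bottle [(0.61, [208.0, 213.0, 227.0, 231.0])]
rest [(0.86, [335.0, 185.0, 436.0, 261.0]), (0.76, [190.0, 102.0, 259.0, 169.0]), (0.75, [160.0, 204.0, 190.0, 226.0])]
tray [(0.85, [262.0, 220.0, 310.0, 251.0]), (0.35, [158.0, 201.0, 191.0, 227.0])]
stud_face [(0.94, [347.0, 182.0, 422.0, 257.0]), (0.9, [196.0, 109.0, 252.0, 161.0])]
```

View pics/scene1.png

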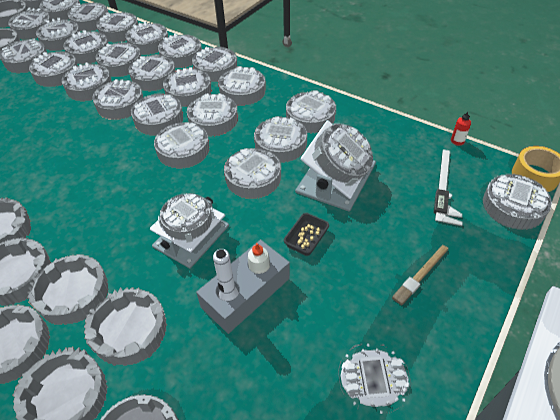

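View pics/top1.png

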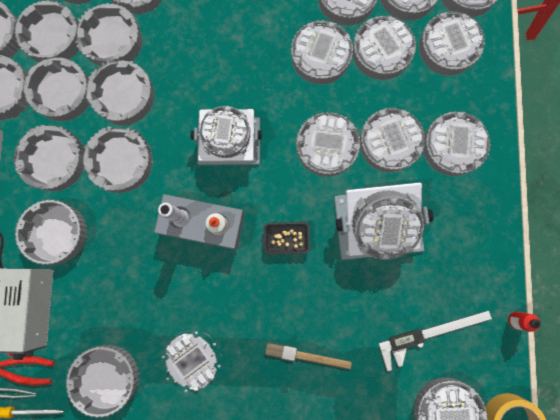

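Run:
```python
from h import *
fs={n:viewer.grab_frame(n) for n in ['scene','top']}
for n,f in fs.items():
    o,_=ray(f,0,0); print(n,'cam',o.round(3))
    for t in ['stand','rest']:
        for d in viewer.trace(f,t)[:2]:
            m=d['pixels'].astype(np.uint8); c=cv2.findContours(m,0,2)[0]; c=max(c,key=cv2.contourArea)
            b=cv2.boxPoints(cv2.minAreaRect(c)); z=.055 if t=='stand' else 0.01
            P=np.array([at_z(f,*p,z)[:2] for p in b]); print(t,b.round().tolist(),P.round(3).tolist(),np.linalg.norm(np.diff(P,axis=0),axis=1).round(3))
f=fs['top']
for nm,p,z in [('tail',(165,209),.164),('cap',(214,221),.115),('tray',(286,236),.01)]: print(nm,at_z(f,*p,z).round(3))
g=lambda a,b:cv2.resize(cv2.cvtColor(a,cv2.COLOR_RGB2BGR),None,fx=b,fy=b,interpolation=cv2.INTER_CUBIC)
a=g(fs['scene']['pixels'][110:220,290:390],4);b=g(fs['top']['pixels'][165:275,330:440],4)
cv2.imwrite('pics/crop1.png',np.hstack([a,b])[:, :800] if False else cv2.resize(np.hstack([a,b]),(798,418)))
print(a.shape,b.shape)
```

```text
scene cam [0.297 0.503 0.756]
stand [[190.0, 296.0], [262.0, 233.0], [297.0, 272.0], [226.0, 336.0]] [[0.667, 0.25], [0.645, 0.07], [0.542, 0.108], [0.572, 0.274]] [0.181 0.111 0.168]
rest [[138.0, 234.0], [186.0, 178.0], [234.0, 220.0], [186.0, 275.0]] [[0.877, 0.182], [0.9, 0.008], [0.736, 0.046], [0.729, 0.204]] [0.176 0.168 0.159]
rest [[289.0, 190.0], [317.0, 114.0], [383.0, 138.0], [356.0, 214.0]] [[0.686, -0.088], [0.773, -0.349], [0.588, -0.355], [0.531, -0.105]] [0.275 0.184 0.256]
top cam [ 0.517 -0.004  0.946]
stand [[154.0, 232.0], [163.0, 193.0], [246.0, 210.0], [238.0, 250.0]] [[0.593, 0.25], [0.67, 0.238], [0.639, 0.075], [0.562, 0.089]] [0.079 0.166 0.078]
rest [[190.0, 106.0], [261.0, 106.0], [261.0, 164.0], [190.0, 164.0]] [[0.862, 0.203], [0.864, 0.055], [0.741, 0.052], [0.738, 0.197]] [0.148 0.123 0.145]
rest [[332.0, 191.0], [428.0, 178.0], [438.0, 251.0], [342.0, 264.0]] [[0.686, -0.093], [0.717, -0.288], [0.57, -0.304], [0.54, -0.114]] [0.197 0.148 0.193]
tail [0.623 0.203 0.164]
cap [0.61  0.127 0.115]
tray [ 0.594 -0.002  0.01 ]
(440, 400, 3) (440, 440, 3)
```

View pics/crop1.png

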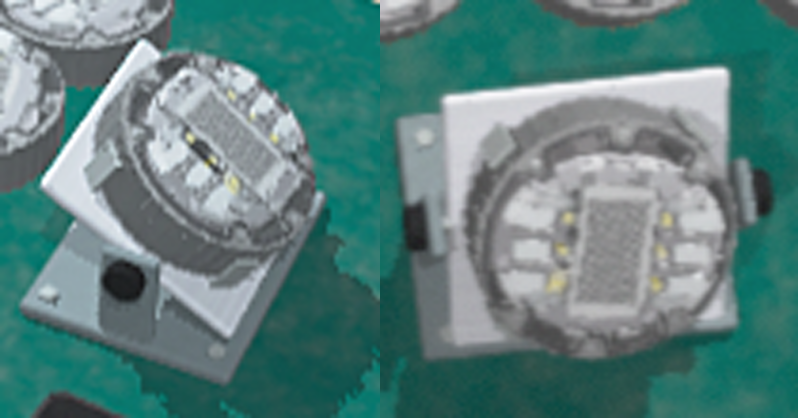

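>>> play_rows:
  commands:
    - [[-1,-1,-0.62,-0.1,0],[-1,-1,-0.62,-0.1,0],[-1,-1,-0.62,-0.1,0],[-1,-1,-0.62,-0.1,0],[-1,-1,-0.62,-0.1,0],[-1,-1,-0.62,-0.1,0]]

```text
clock: 1.5
tcp_pos: [0.3379, 0.4778, 0.252]
orientation: [0.412, 3.113, -0.0]
contact_force: [1.4, -0.4, -0.6]
grip_width: 0.0854
gripper_force: 0.0
```

>>> play_rows:
  commands:
    - [[-1,-1,-0.62,0,0],[-1,-1,-0.62,0,0],[-1,-1,-0.62,0,0],[-1,-1,-0.62,0,0],[-1,-1,-0.62,0,0],[-1,-1,-0.62,0,0]]

```text
clock: 2.0
tcp_pos: [0.499, 0.3061, 0.2518]
orientation: [0.412, 3.113, -0.001]
contact_force: [0.6, 0.3, 0.0]
grip_width: 0.0858
gripper_force: 0.0
```

>>> play_rows:
  commands:
    - [[-1,-0.3,-1,0,-0.05],[-1,-0.3,-1,0,-0.05],[-1,-0.3,-1,0,-0.05],[-1,-0.3,-1,0,-0.05],[-1,-0.3,-1,0,-0.05],[-1,-0.3,-1,0,-0.05]]

```text
clock: 2.5
tcp_pos: [0.503, 0.092, 0.2517]
orientation: [0.301, 3.126, -0.005]
contact_force: [-0.6, -0.6, 0.6]
grip_width: 0.0857
gripper_force: 0.0
```

Run:
```python
from h import *
o=get_obs(); f=viewer.grab_frame('wrist'); save(f,'w1.png'); np.savez('w1.npz',pos=o['tcp_pos'],ori=o['orientation'],px=f['pixels'])
print({k:(np.round(v,3).tolist()) for k,v in f.items() if k!='pixels'},o['clock'])
```

```text
{'fovy': 65.706, 'cx': 283.53, 'cy': 205.75, 'hand_eye': [[0.001, 0.95, 0.311, 0.079], [1.0, -0.001, -0.001, 0.0], [-0.0, 0.311, -0.95, -0.144], [0.0, 0.0, 0.0, 1.0]], 'shot': 5} 2.5
```

View pics/w1.png

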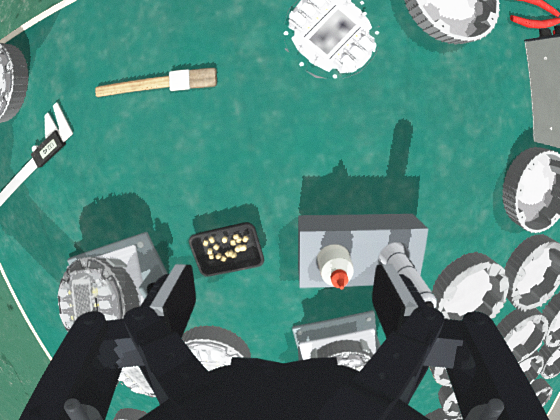

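>>> play_rows:
  commands:
    - [[-1,-0.15,-1,0,0],[-1,-0.15,-1,0,0],[-1,-0.15,-1,0,0],[-1,-0.15,-1,0,0],[-1,-0.15,-1,0,0],[-1,-0.15,-1,0,0]]

```text
clock: 3.05
tcp_pos: [0.4958, -0.1075, 0.2519]
orientation: [0.297, 3.126, -0.004]
contact_force: [-0.7, -0.2, -0.1]
grip_width: 0.0851
gripper_force: 0.0
```

Run:
```python
from h import *
o=get_obs(); f=viewer.grab_frame('wrist'); save(f,'w2.png'); np.savez('w2.npz',pos=o['tcp_pos'],ori=o['orientation'],px=f['pixels'])
```

```text
(no output)
```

View pics/w2.png

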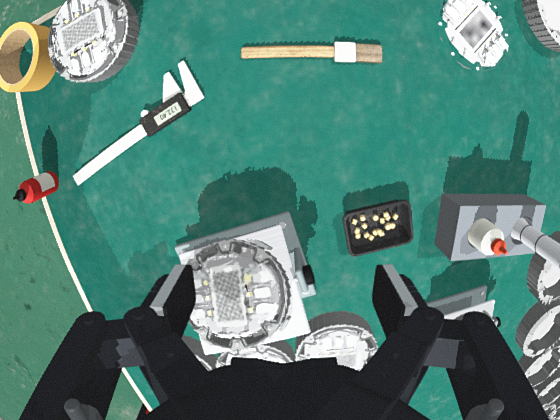

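Run:
```python
from h import *
s=cv2.imread('pics/scene1.png');t=cv2.imread('pics/top1.png');w=cv2.imread('pics/w2.png')
g=lambda a,k:cv2.resize(a,None,fx=k,fy=k,interpolation=cv2.INTER_CUBIC)
A=g(s[110:220,290:390],4)[:, :400]; A=g(s[115:205,295:385],4.4)  #396
B=g(t[175:265,335:435],4); W=g(w[205:360,165:325],4)
out=np.zeros((600,800,3),np.uint8)
out[:396,:396]=A[:396,:396]
W3=g(w[205:355,170:320],2.66); out[0:399,400:799]=W3[:399,:399]
C=g(t[200:250,370:410],4); out[400:600,0:160]=C[:200,:160]
C=g(s[125:175,315:365],4); out[400:600,170:370]=C[:200]
C=g(w[255:330,195:270],2.66); out[400:599,400:599]=C[:199,:199]
cv2.imwrite('pics/c2.png',out)
```

```text
(no output)
```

View pics/c2.png

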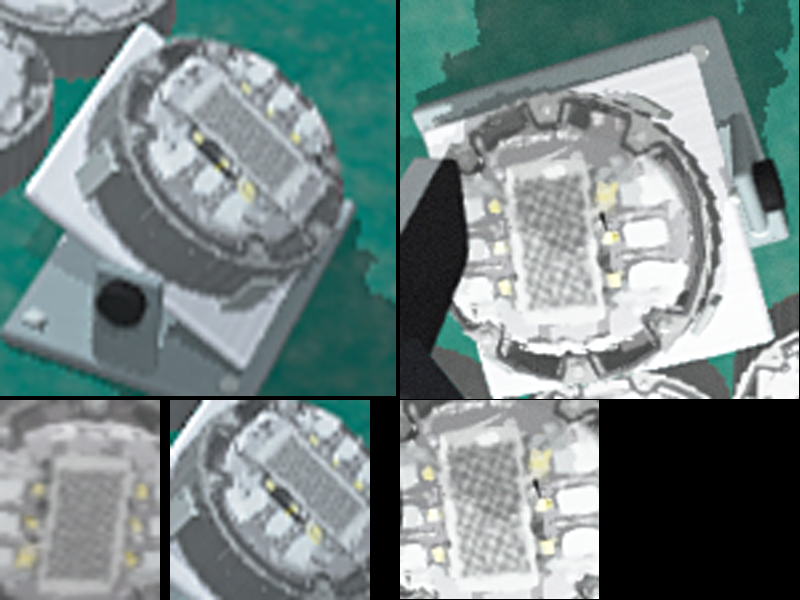

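```bash
cat >> h.py <<'E'
HE=np.array([[0.001,0.95,0.311,0.079],[1,-0.001,-0.001,0],[0,0.311,-0.95,-0.144],[0,0,0,1.]])
def projw(pos,ori,P,he=HE,fv=65.706,cx=283.53,cy=205.75):
    P=np.atleast_2d(P); M=R.from_rotvec(ori).as_matrix(); t=(P-pos)@M
    c=(t-he[:3,3])@he[:3,:3]; v=np.c_[c[:,0],-c[:,1],-c[:,2]]; s=np.hypot(v[:,0],v[:,1]); th=np.arctan2(s,v[:,2])
    k=210/np.tan(np.radians(fv)/2)*th/np.maximum(s,1e-9); return np.c_[cx+k*v[:,0],cy+k*v[:,1]]
E
cat > stud.py <<'E'
from h import *
from scipy.optimize import least_squares, minimize
fs={n:viewer.grab_frame(n) for n in ['scene','top']}; w=np.load('w2.npz')
HEx=np.array(viewer.grab_frame('wrist')['hand_eye'])
import json
json.dump({'he':HEx.tolist(),**{n:[np.array(f['world_to_cam']).tolist(),f['fovy'],f['cx'],f['cy']] for n,f in fs.items()}},open('cal.json','w'))
pr={'w':lambda P:projw(w['pos'],w['ori'],P,HEx),'t':lambda P:proj(fs['top'],P),'s':lambda P:proj(fs['scene'],P)}
im={'w':w['px'],'t':cv2.cvtColor(cv2.imread('pics/top1.png'),4),'s':cv2.cvtColor(cv2.imread('pics/scene1.png'),4)}
im={k:cv2.GaussianBlur(cv2.cvtColor(v,cv2.COLOR_RGB2GRAY).astype(np.float32),(0,0),s) for (k,v),s in zip(im.items(),[1.6,.7,.7])}
mid={'w':(229.4,295.2),'t':(391,231.5),'s':(352.3,147.3)}
C=least_squares(lambda C:np.concatenate([(pr[k](C)-mid[k])[0] for k in mid]),[.62,-.2,.1]);print('C',C.x.round(4),'res',C.fun.round(1))
g=np.linspace(-.055,.055,56); X,Y=np.meshgrid(g,g); m=(np.hypot(X,Y)<.052)
def norm(tl,az): return np.array([np.sin(tl)*np.cos(az),np.sin(tl)*np.sin(az),np.cos(tl)])
def tex(p,k,d=(0,0)):
    n=norm(p[3],p[4]); e1=np.cross(n,[0,1,0]);e1/=np.linalg.norm(e1);e2=np.cross(n,e1)
    P=p[:3]+X[m][:,None]*e1+Y[m][:,None]*e2; q=(pr[k](P)+d).astype(np.float32)
    v=cv2.remap(im[k],q[:,:1],q[:,1:],cv2.INTER_CUBIC)[:,0]; 
    if k=='w': v=v.copy()
    return v,q
def ncc(a,b,s): a=a[s]-a[s].mean();b=b[s]-b[s].mean();return a@b/np.sqrt((a@a)*(b@b))
def cost(x,det=False):
    p=x[:5]; a,qa=tex(p,'w'); b,_=tex(p,'t',x[5:7]); c,_=tex(p,'s',x[7:9])
    s=(qa[:,0]>193+0*a)  # left finger
    v=[ncc(a,b,s),ncc(a,c,s),ncc(b,c,s)]
    return v if det else -sum(v)+.01*np.sum(x[5:9]**2)+100*np.sum((x[:3]-C.x)**2)*10
best=None
for tl in (.35,.45,.55):
  for az in (-2.9,3.14,2.9):
    x0=np.r_[C.x,tl,az,0,0,0,0]; S=np.vstack([x0]+[x0+d for d in np.diag([.003]*3+[.08,.15]+[1.]*4)])
    o=minimize(cost,x0,method='Nelder-Mead',options=dict(maxiter=2500,initial_simplex=S,xatol=1e-4,fatol=1e-5))
    print(tl,az,round(o.fun,3),o.x.round(3).tolist(),np.round(cost(o.x,1),2))
E
python3 stud.py
```

```text
C [ 0.598  -0.1868  0.1069] res [-1.1 -1.2 -1.8 -0.1 -1.7 -2. ]
0.35 -2.9 -2.398 [0.594, -0.186, 0.104, 0.564, -3.168, 0.318, 0.426, 0.42, 1.533] [0.81 0.76 0.88]
0.35 3.14 -2.364 [0.594, -0.185, 0.103, 0.542, 3.021, 0.371, 0.247, 0.525, 1.197] [0.8  0.76 0.86]
0.35 2.9 -2.38 [0.594, -0.185, 0.104, 0.519, 3.164, 0.357, 0.213, 0.105, 1.591] [0.81 0.76 0.87]
0.45 -2.9 -2.373 [0.594, -0.184, 0.104, 0.494, -3.163, 0.407, 0.384, 0.297, 1.33] [0.81 0.75 0.86]
0.45 3.14 -2.392 [0.594, -0.186, 0.103, 0.558, 3.165, 0.676, 0.624, 0.47, 1.41] [0.81 0.76 0.88]
0.45 2.9 -2.398 [0.594, -0.186, 0.104, 0.552, 3.155, 0.419, 0.284, 0.367, 1.465] [0.81 0.76 0.88]
0.55 -2.9 -2.396 [0.595, -0.186, 0.103, 0.556, -3.137, 0.538, 0.676, 0.672, 1.32] [0.81 0.76 0.88]
0.55 3.14 -2.399 [0.594, -0.186, 0.104, 0.554, 3.148, 0.539, 0.384, 0.401, 1.347] [0.81 0.76 0.88]
0.55 2.9 -2.382 [0.593, -0.185, 0.104, 0.539, 3.089, 0.191, 0.203, 0.107, 1.561] [0.81 0.76 0.88]
```

```bash
cat > plate.py <<'E'
from h import *
import json; from scipy.optimize import least_squares
c=json.load(open('cal.json')); F={n:dict(world_to_cam=c[n][0],fovy=c[n][1],cx=c[n][2],cy=c[n][3]) for n in ('scene','top')}; w=np.load('w2.npz')
K={'ff':(1,1),'fr':(1,-1),'nr':(-1,-1),'nl':(-1,1)}
ob={'t':{'ff':(346.3,190.5),'fr':(421.6,182.9),'nr':(424.2,250.5),'nl':(347.6,255)},'s':{'ff':(301.4,158.2),'fr':(328,120.7),'nl':(350.7,198)},'w':{'nl':(282,225.7),'ff':(309.8,332.8)}}
pr={'w':lambda P:projw(w['pos'],w['ori'],P,np.array(c['he'])),'t':lambda P:proj(F['top'],P),'s':lambda P:proj(F['scene'],P)}
def fr(x): return R.from_euler('ZY',[x[3],-x[4]]).as_matrix()   # z leans to -x
def res(x):
    M=fr(x); return np.concatenate([(pr[v](x[:3]+M@[.068*K[k][0],.07*K[k][1],0])-q)[0] for v in ob for k,q in ob[v].items()]+[x[5:9]*0])
o=least_squares(res,[.61,-.19,.06,0,.5],loss='soft_l1'); n=fr(o.x)[:,2]
print(o.x.round(4),n.round(3),np.arctan2(n[1],n[0])); print(res(o.x).reshape(-1,2).round(1).tolist())
for h in (.04,.045,.05): print(h,(o.x[:3]+n*h).round(4))
E
python3 plate.py
```

```text
[ 0.6227 -0.1858  0.0635  0.0954  0.4987] [-0.476 -0.046  0.878] -3.046178623835266
[[-0.4, -1.3], [0.1, 0.5], [-4.9, -0.3], [-0.1, 0.7], [-2.1, -1.7], [-0.4, -2.0], [-0.8, -0.6], [-0.7, -3.0], [-0.5, -0.7]]
0.04 [ 0.6036 -0.1876  0.0986]
0.045 [ 0.6012 -0.1878  0.103 ]
0.05 [ 0.5989 -0.1881  0.1074]
```

>>> play_rows:
  commands:
    - [[-1,0.1,-0.45,0.25,0],[-1,0.1,-0.45,0.25,0],[-1,0.1,-0.45,0.25,0],[-1,0.1,-0.45,0.25,0],[-1,0.1,-0.45,0.25,0]]

```text
clock: 3.67
tcp_pos: [0.4606, -0.1841, 0.2008]
orientation: [-0.282, -3.128, -0.001]
contact_force: [0.6, 0.7, -0.0]
grip_width: 0.0853
gripper_force: 0.0
```

Run:
```python
from h import *
o=get_obs(); f=viewer.grab_frame('wrist'); save(f,'w3.png'); np.savez('w3.npz',pos=o['tcp_pos'],ori=o['orientation'],px=f['pixels']); print(o['tcp_pos'],o['clock'])
c=f['pixels'][190:400,150:430]; cv2.imwrite('pics/w3c.png',cv2.cvtColor(cv2.resize(c,None,fx=2.8,fy=2.8,interpolation=2),cv2.COLOR_RGB2BGR))
```

```text
[ 0.46060028 -0.18414674  0.20078152] 3.6667
```

View pics/w3c.png

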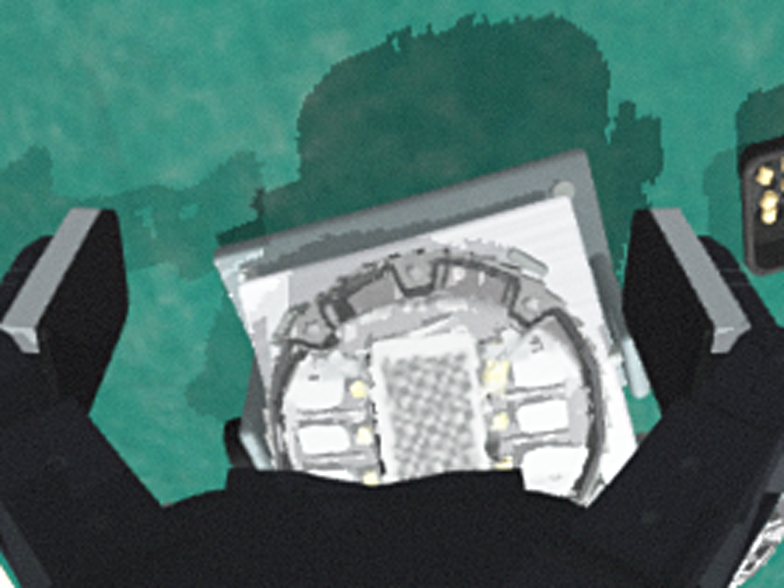

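```bash
cat > plate2.py <<'E'
exec(open('plate.py').read().split('def fr')[0])
w3=np.load('w3.npz'); pr['w3']=lambda P:projw(w3['pos'],w3['ori'],P,np.array(c['he']))
del ob['t']['nr']; ob['w3']={'nr':(236.8,290),'nl':(353.6,260.7)}
B={'w3':{'nr':(227.9,277.5),'nl':(357.9,244.3)},'w':{'nr':(175.6,244.5),'nl':(290.3,211.8),'ff':(315.5,294.5)},'t':{'ff':(335.3,195.3),'nl':(341.8,259.2)},'s':{'ff':(296.1,190)}}
def fr(x): return R.from_euler('ZY',[x[3],-x[4]]).as_matrix()
def hinge(x): # plate centre lies on the normal through hinge (0,0,.06)
    return np.r_[x[0],x[1],.06]
def res(x,raw=False):
    M=fr(x); Z=R.from_euler('Z',x[3]).as_matrix(); P0=hinge(x)+M[:,2]*x[5]; o=np.r_[x[0],x[1],0]
    r=[[(v,k),(pr[v](P0+M@[.068*K[k][0],.07*K[k][1],0])-q)[0].round(1).tolist() if raw else (pr[v](P0+M@[.068*K[k][0],.07*K[k][1],0])-q)[0]] for v in ob for k,q in ob[v].items()]
    b=[[('B',v,k),(pr[v](o+Z@[.065*K[k][0],.083*K[k][1],x[6]])-q)[0]] for v in B for k,q in B[v].items()]
    return [(a,np.round(d,1).tolist()) for a,d in r+b] if raw else np.concatenate([d for _,d in r+b])
o=least_squares(res,[.62,-.19,0.09,.5,.5,.0,.01] if 0 else [.62,-.19,0.09,.5,.5,.01,.01],loss='soft_l1')
n=fr(o.x)[:,2]; J=o.jac; sd=np.sqrt(np.diag(np.linalg.pinv(J.T@J))*2*o.cost/(len(o.fun)-7))
print(o.x.round(4),sd.round(4),n.round(3)); [print(*q) for q in res(o.x,1)]
for h in (.047,): print((hinge(o.x)+n*(o.x[5]+h)).round(4))
E
python3 plate2.py
```

```text
[ 0.6268 -0.1855  3.6415  0.1092  0.5704  0.0039  0.0052] [0.0011 0.0007    nan 0.0079 0.042  0.003  0.0027] [-0.537 -0.059  0.842]
('t', 'ff') [-0.5, -0.9]
('t', 'fr') [0.3, -0.1]
('t', 'nl') [-0.1, -1.1]
('s', 'ff') [-1.6, -2.7]
('s', 'fr') [-0.7, -3.3]
('s', 'nl') [-2.4, -0.0]
('w', 'nl') [-0.6, -1.5]
('w', 'ff') [0.0, 0.4]
('w3', 'nr') [-1.9, -0.9]
('w3', 'nl') [-0.3, -2.1]
('B', 'w3', 'nr') [-2.1, 0.7]
('B', 'w3', 'nl') [1.5, -1.2]
('B', 'w', 'nr') [-1.2, -0.2]
('B', 'w', 'nl') [-0.3, -0.5]
('B', 'w', 'ff') [0.4, -1.3]
('B', 't', 'ff') [-2.2, -1.4]
('B', 't', 'nl') [-1.9, -1.4]
('B', 's', 'ff') [-3.5, -0.3]
[ 0.5995 -0.1885  0.1028]plate2.py:14: RuntimeWarning: invalid value encountered in sqrt
  n=fr(o.x)[:,2]; J=o.jac; sd=np.sqrt(np.diag(np.linalg.pinv(J.T@J))*2*o.cost/(len(o.fun)-7))
```

>>> play_rows:
  commands:
    - [[-1,0.07,0.98,-0.25,0],[-1,0.07,0.98,-0.25,0],[-1,0.07,0.98,-0.25,0],[-1,0.07,0.98,-0.25,0],[-1,0.07,0.98,-0.25,0],[-1,0.07,0.98,-0.25,0]]

```text
clock: 4.22
tcp_pos: [0.4842, 0.021, 0.2539]
orientation: [0.259, 3.126, 0.008]
contact_force: [0.6, 0.8, -0.7]
grip_width: 0.0854
gripper_force: 0.0
```

>>> play_rows:
  commands:
    - [[-1,0.07,0.95,0,0],[-1,0.07,0.95,0,0],[-1,0.07,0.95,0,0],[-1,0.07,0.95,0,0],[-1,0.07,0.95,0,0],[-1,0.07,0.95,0,0]]

```text
clock: 4.72
tcp_pos: [0.5011, 0.2093, 0.2518]
orientation: [0.262, 3.13, 0.006]
contact_force: [1.3, 0.3, -0.6]
grip_width: 0.0854
gripper_force: 0.0
```

Run:
```python
from h import *
import json; from scipy.optimize import least_squares
he=np.array(json.load(open('cal.json'))['he'])
o=get_obs(); f=viewer.grab_frame('wrist'); pos,ori=o['tcp_pos'],o['orientation']; print(pos,ori,o['clock'])
t=viewer.trace(f,'torch'); im=f['pixels'].copy()
s=viewer.grab_frame('scene'); tp=viewer.grab_frame('top')
ts=viewer.trace(s,'torch')[0]; tt=viewer.trace(tp,'torch')[0]
for d in t: print(d['score'],d['rect'])
print(ts['rect'],tt['rect'])
for P in [(.623,.203,.164),(.623,.203,.06)]: 
    q=projw(pos,ori,P,he)[0]; print(P,'w',q.round(),'s',proj(s,P).round(),'t',proj(tp,P).round()); cv2.circle(im,tuple(int(v) for v in q),2,(255,0,255),-1)
m=t[0]['pixels'].astype(np.uint8); cv2.drawContours(im,cv2.findContours(m,0,2)[0],-1,(255,0,0),1)
a=cv2.resize(im[180:400,200:480],None,fx=1.42,fy=1.42)
b=s['pixels'].copy(); 
for d,g in((ts,s),(tt,tp)):
    g=g['pixels']; cv2.drawContours(g,cv2.findContours(d['pixels'].astype(np.uint8),0,2)[0],-1,(255,0,0),1)
b=cv2.resize(s['pixels'][235:345,190:300],(400,400),interpolation=2); c2=cv2.resize(tp['pixels'][190:255,150:250],(400,260),interpolation=2)
out=np.zeros((600,800,3),np.uint8); out[:a.shape[0],:a.shape[1]]=a; out[:400,400:]=b; out[330:590,:400]=c2
cv2.imwrite('pics/t1.png',cv2.cvtColor(out,4))
```

```text
[0.50112851 0.20932258 0.25176984] [0.2621857  3.13008201 0.00613531] 4.7167
0.68 [280.9, 261.4, 317.8, 343.2]
0.49 [112.2, 236.8, 172.5, 282.7]
0.18 [3.2, 239.7, 117.1, 347.1]
[216.2, 250.1, 240.6, 298.3] [161.8, 200.4, 191.9, 227.7]
(0.623, 0.203, 0.164) w [298. 334.] s [[221. 252.]] t [[165. 209.]]
(0.623, 0.203, 0.06) w [294. 278.] s [[228. 287.]] t [[179. 217.]]
```

View pics/t1.png

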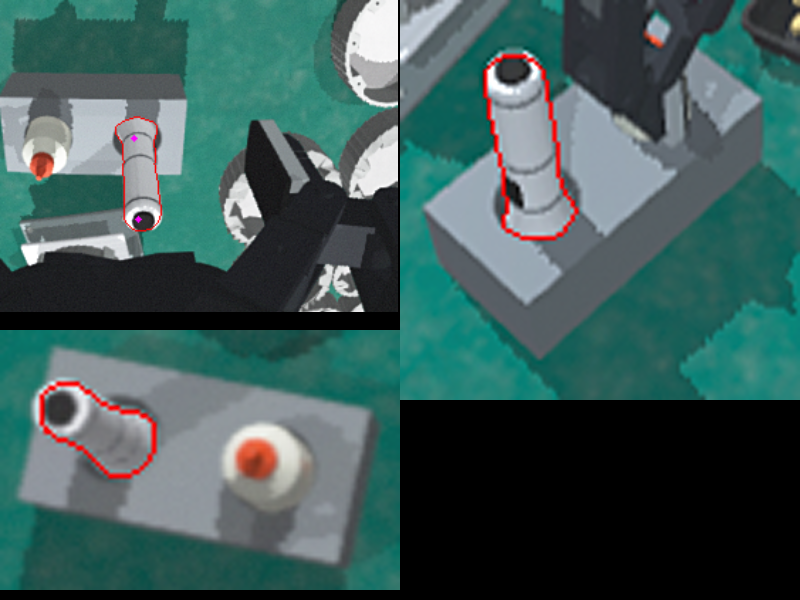

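>>> play_rows:
  commands:
    - [[-1,-0.6,0.08,0,0],[-1,-0.6,0.08,0,0],[-1,-0.6,0.08,0,0],[-1,-0.6,0.08,0,0],[-1,-0.6,0.08,0.18,0],[-1,-0.6,0.08,0.35,0],[-1,-0.6,0.08,0.52,0],[-1,-0.6,0.08,0.68,0],[-1,-0.6,0.08,0.68,0]]
  grip_force: 30

```text
clock: 5.77
tcp_pos: [0.6188, 0.1912, 0.1089]
orientation: [-0.284, -3.119, 0.008]
contact_force: [-1.6, 0.4, -1.0]
grip_width: 0.0855
gripper_force: 0.0
```

>>> play_rows:
  commands:
    - [[1,0,0,0,0],[1,0,0,0,0],[1,0,0,0,0],[1,0,0,0,0],[1,0,0,0,0],[1,0,0,0,0],[1,0,0,0,0],[1,0,0,0,0]]

```text
clock: 6.43
tcp_pos: [0.6247, 0.1963, 0.1172]
orientation: [0.28, 3.125, 0.007]
contact_force: [0.9, 5.7, 5.7]
grip_width: 0.0258
gripper_force: 28.4
```

>>> play_rows:
  commands:
    - [[1,0,0,-0.1,0],[1,0,0,-0.185,0],[1,0,0,-0.185,0],[1,0.04,0,-0.185,0],[1,0.08,0,-0.187,0],[1,0.12,0,-0.188,0],[1,0.16,0,-0.188,0],[1,0.2,0,-0.183,0],[1,0.24,0,-0.175,0],[1,0.28,0,-0.163,0],[1,0.32,0,-0.148,0],[1,0.33,0,-0.146,0]]
  grip_force: 25

```text
clock: 7.43
tcp_pos: [0.5578, 0.2077, 0.1437]
orientation: [0.278, 3.128, 0.004]
contact_force: [4.9, 6.6, -3.5]
grip_width: 0.0263
gripper_force: 25.1
```

```bash
cat > look.py <<'E'
import sys; from h import *
import json; he=np.array(json.load(open('cal.json'))['he'])
o=get_obs(); pos,ori=o['tcp_pos'],o['orientation']; print(pos.round(4) if hasattr(pos,'round') else pos,np.round(ori,3),o['clock'],np.round(o['contact_force'],1),o['grip_width'])
M=R.from_rotvec(ori).as_matrix(); T={}
for n in ('wrist','scene','top'):
    f=viewer.grab_frame(n); d=viewer.trace(f,'torch'); print(n,[(round(x['score'],2),np.round(x['rect']).tolist()) for x in d]); T[n]=(f,d)
np.save('last.npy',{n:(T[n][0]['pixels'],[x['pixels'] for x in T[n][1]]) for n in T},allow_pickle=True)
a=T['wrist'][0]['pixels']; b=T['scene'][0]['pixels']; out=np.zeros((600,800,3),np.uint8)
for n in T:
    for x in T[n][1][:1]: cv2.drawContours(T[n][0]['pixels'],cv2.findContours(x['pixels'].astype(np.uint8),0,2)[0],-1,(255,0,0),1)
ax,ay=int(sys.argv[2]),int(sys.argv[3]); out[:315,:420]=cv2.resize(a,(420,315)); c=b[ay:ay+150,ax:ax+126]; out[:450,422:800]=cv2.resize(c,(378,450),interpolation=2)
bx,by=int(sys.argv[4]),int(sys.argv[5]); c=T['top'][0]['pixels'][by:by+95,bx:bx+140]; out[316:600,:420]=cv2.resize(c,(420,284),interpolation=2)
cv2.imwrite('pics/'+sys.argv[1],cv2.cvtColor(out,4))
E
python3 look.py k1.png 180 190 130 160
```

```text
[0.5578 0.2077 0.1437] [0.278 3.128 0.004] 7.4333 [ 4.9  6.6 -3.5] 0.026324973472366897
wrist [(0.68, [250.0, 258.0, 316.0, 324.0])]
scene [(0.52, [195.0, 253.0, 291.0, 336.0])]
top [(0.73, [165.0, 204.0, 190.0, 244.0])]
```

View pics/k1.png

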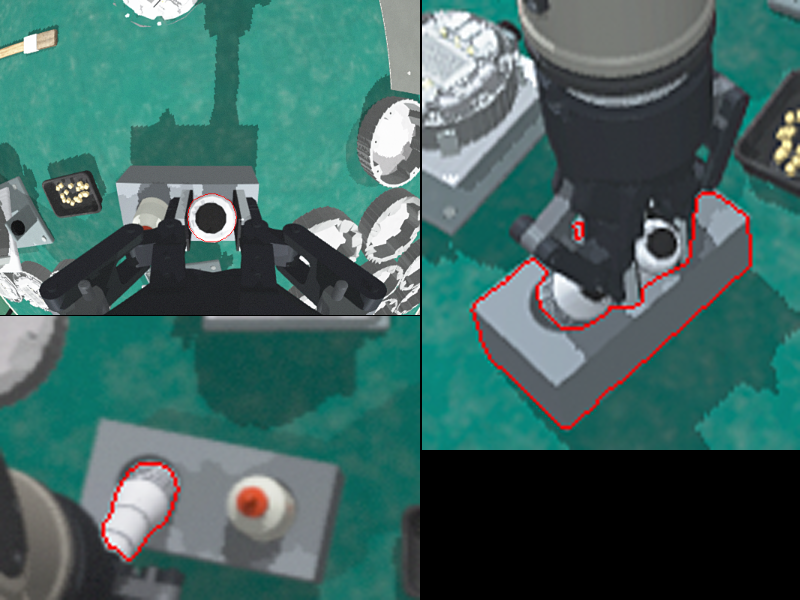

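```bash
cat > tilt.py <<'E'
from h import *
import json; from scipy.optimize import least_squares
he=np.array(json.load(open('cal.json'))['he'])
def outl(t,roll,s,g=(0,0,-.019)):  # torch outline in wrist px; t tilt about tool y, roll about tool x, s=grip dist from lens
    u=np.array([np.sin(t),np.sin(roll),0]); u[2]=-np.sqrt(1-u@u); e1=np.cross(u,[0,1,0]);e1/=np.linalg.norm(e1);e2=np.cross(u,e1)
    a=np.linspace(0,2*np.pi,60); P=[]
    for l,r_ in ((.146,.013),(.048,.013),(.03,.018),(0,.018)): P.append(np.array(g)+u*(l-s)+r_*(np.cos(a)[:,None]*e1+np.sin(a)[:,None]*e2))
    q=projw(np.zeros(3),np.zeros(3),np.vstack(P),he); return q
if __name__=='__main__':
    m=np.load('last.npy',allow_pickle=True).item()['wrist'][1][0]; ys,xs=np.nonzero(m); print('mask c',xs.mean(),ys.mean(),'r',np.sqrt(m.sum()/np.pi))
    for t in np.arange(.45,.66,.04):
        q=outl(t,0,.126); a=q[:60]; h=q[180:]; print(round(t,2),'tail',a.mean(0).round(1),np.ptp(a,axis=0).round(1)/2,'lens',h.mean(0).round(1),np.ptp(h,axis=0).round(1)/2)
E
python3 tilt.py
```

```text
mask c 282.02164887307237 289.94928825622776 r 32.7618823667344
0.45 tail [282.3 290.7] [33.3  32.65] lens [282.8 268.6] [21.5  21.35]
0.49 tail [282.3 288.7] [33.3 32.8] lens [282.8 274.6] [21.5  21.35]
0.53 tail [282.3 286.8] [33.3 32.9] lens [282.8 280.6] [21.55 21.35]
0.57 tail [282.3 284.8] [33.3  32.95] lens [282.8 286.6] [21.55 21.35]
0.61 tail [282.3 282.9] [33.25 32.9 ] lens [282.8 292.6] [21.6  21.35]
0.65 tail [282.3 280.9] [33.25 32.75] lens [282.8 298.6] [21.65 21.35]
```

>>> play_rows:
  commands:
    - [[1,0,0,0,0],[1,0,0,-0.1,0],[1,0,0,-0.25,0],[1,0,0,-0.4,0],[1,0,0,-0.55,0],[1,0,0,-0.67,0],[1,0,0,-0.67,0]]
  grip_force: 70

```text
clock: 8.32
tcp_pos: [0.5602, 0.2048, 0.2826]
orientation: [0.284, 3.123, 0.004]
contact_force: [1.4, 0.5, -1.4]
grip_width: 0.0245
gripper_force: 69.0
```

>>> play_rows:
  commands:
    - [[1,0.01,-0.15,0,0],[1,0.02,-0.3,0,0],[1,0.02,-0.45,0,0],[1,0.02,-0.6,0,0],[1,0.02,-0.75,0,0],[1,0.02,-0.9,0,0],[1,0.02,-1,0,0],[1,0.02,-1,0,0]]

```text
clock: 8.98
tcp_pos: [0.516, 0.0028, 0.2767]
orientation: [-0.295, -3.124, 0.006]
contact_force: [-0.3, 0.6, -2.3]
grip_width: 0.0245
gripper_force: 69.0
```

>>> play_rows:
  commands:
    - [[1,0,-0.15,0,-0.02],[1,0,-0.3,0,-0.05],[1,0,-0.45,0,-0.08],[1,0,-0.6,0,-0.11],[1,0,-0.75,0,-0.14],[1,0,-0.88,0,-0.16],[1,0,-0.96,0,-0.175],[1,0,-1,0,-0.175],[1,0,-1,0,-0.175],[1,0,-1,0,-0.175],[1,0,-1,0,-0.175]]

```text
clock: 9.9
tcp_pos: [0.4828, -0.1856, 0.2779]
orientation: [0.151, -3.137, -0.001]
contact_force: [0.3, 0.6, -2.0]
grip_width: 0.0245
gripper_force: 68.9
```

```bash
sed -i 's/^cv2.imwrite.*$/cv2.imwrite("pics\/"+sys.argv[1],cv2.cvtColor(out,4))/' look.py; python3 look.py k2.png 280 90 330 165
python3 - <<'E'
from h import *
o=[get_obs()['tcp_pos'] for _ in range(5)]; print(np.std(o,axis=0))
E
```

```text
[ 0.4828 -0.1856  0.2779] [ 1.510e-01 -3.137e+00 -1.000e-03] 9.9 [ 0.3  0.6 -2. ] 0.024531364548745525
wrist [(0.73, [254.0, 260.0, 316.0, 327.0])]
scene [(0.78, [372.0, 75.0, 437.0, 133.0])]
top [(0.87, [387.0, 246.0, 425.0, 294.0]), (0.55, [158.0, 197.0, 244.0, 248.0])]
[5.55111512e-17 0.00000000e+00 0.00000000e+00]
```

View pics/k2.png

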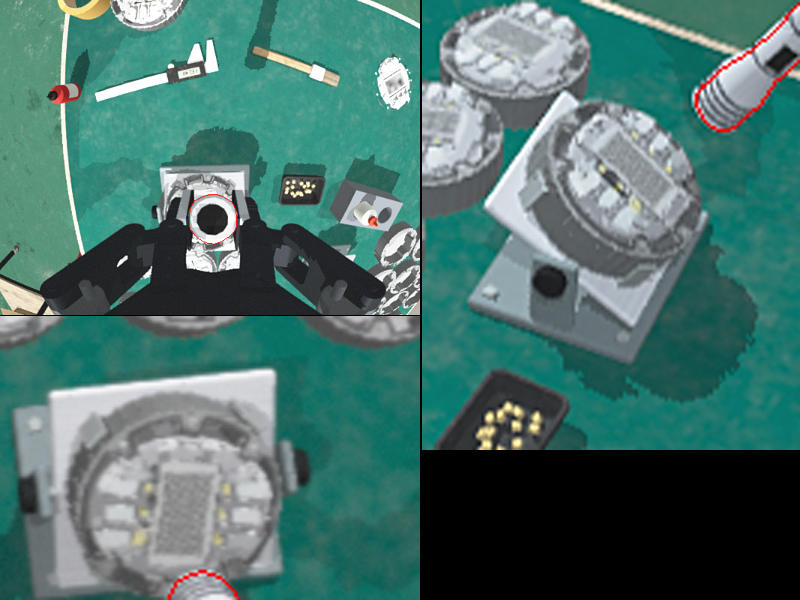

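```bash
cat > axis.py <<'E'
from h import *
import json,sys; from scipy.optimize import minimize
c=json.load(open('cal.json')); F={n:dict(world_to_cam=c[n][0],fovy=c[n][1],cx=c[n][2],cy=c[n][3]) for n in ('scene','top')}; he=np.array(c['he'])
D=np.load('last.npy',allow_pickle=True).item(); o=get_obs(); pos,ori=o['tcp_pos'],o['orientation']
pr={'scene':lambda P:proj(F['scene'],P),'top':lambda P:proj(F['top'],P),'wrist':lambda P:projw(pos,ori,P,he)}
cut={'scene':.085,'top':.06,'wrist':.2}; K=4
mk={n:cv2.resize(D[n][1][0].astype(np.uint8),None,fx=K,fy=K,interpolation=cv2.INTER_NEAREST)>0 for n in cut}
prof=[(0,.018),(.03,.018),(.048,.013),(.146,.013),(.154,.007)]; a=np.linspace(0,2*np.pi,40)
def ren(n,L,u,l0,l1):
    e1=np.cross(u,[0,1,0]);e1/=np.linalg.norm(e1);e2=np.cross(u,e1); ls=sorted({l0,l1}|{l for l,_ in prof if l0<l<l1}); z=np.zeros(mk[n].shape,np.uint8)
    rings=[pr[n](L+u*l+np.interp(l,*zip(*prof))*(np.cos(a)[:,None]*e1+np.sin(a)[:,None]*e2)) for l in ls]
    for p,q in zip(rings,rings[1:]):
        h=cv2.convexHull(np.vstack([p,q]).astype(np.float32))[:,0]; cv2.fillConvexPoly(z,np.round(((h+.5)*K-.5)*16).astype(np.int32),1,cv2.LINE_8,4)
    return z>0
def dirn(x): return R.from_euler('ZY',[x[4],-x[3]]).as_matrix()[:,2]
def cost(x,parts=False):
    u=dirn(x); L=x[:3]; v=[]
    for n in cut:
        A=ren(n,L,u,0,min(cut[n],.154)); B=ren(n,L,u,cut[n],.154) if cut[n]<.15 else np.zeros_like(A); m=mk[n]
        v.append(((A&~m).sum()+(m&~A&~B).sum())/m.sum())
    return v if parts else sum(np.array(v)*[1,1,1])
u0=dirn([0,0,0,.54,.09]); g=pos+[0,0,.019]
for t,y in ((.5,.09),(.58,.09),(.54,.05),(.54,.15)):
    x0=np.r_[g-.126*dirn([0,0,0,t,y]),t,y]; S=np.vstack([x0]+[x0+d for d in np.diag([.006,.006,.006,.06,.06])])
    r_=minimize(cost,x0,method='Nelder-Mead',options=dict(initial_simplex=S,maxiter=600,xatol=1e-4,fatol=1e-5)); x=r_.x; u=dirn(x)
    print(round(r_.fun,3),np.round(cost(x,1),3),'L',x[:3].round(4),'tilt',x[3].round(3),'yaw',x[4].round(3),'spot',(x[:3]-.1*u).round(4),'axis@.126',(x[:3]+.126*u-g).round(4))
E
python3 axis.py
```

```text
0.214 [0.112 0.04  0.062] L [ 0.5439 -0.1801  0.1866] tilt 0.499 yaw 0.1 spot [ 0.5915 -0.1753  0.0988] axis@.126 [ 0.0011  0.0006 -0.0002]
0.223 [0.109 0.041 0.073] L [ 0.5437 -0.1798  0.1875] tilt 0.504 yaw 0.101 spot [ 0.5917 -0.175   0.0999] axis@.126 [0.0004 0.0008 0.0004]
0.217 [0.117 0.04  0.06 ] L [ 0.5443 -0.1799  0.1866] tilt 0.501 yaw 0.103 spot [ 0.5921 -0.175   0.0989] axis@.126 [ 0.0012  0.0005 -0.0004]
0.218 [0.11  0.042 0.065] L [ 0.5436 -0.1803  0.1872] tilt 0.5 yaw 0.098 spot [ 0.5913 -0.1755  0.0995] axis@.126 [0.0006 0.0005 0.0003]
```

```bash
cat > studfit.py <<'E'
from h import *
from scipy.optimize import minimize
F={n:viewer.grab_frame(n) for n in ('scene','top')}; K=4; mk={}
for n,f in F.items():
    d=max(viewer.trace(f,'stud_face'),key=lambda d:d['rect'][2]*1.0 if d['score']>.4 and d['rect'][0]>280 and d['rect'][0]<400 else 0); print(n,d['score'],np.round(d['rect']))
    mk[n]=cv2.resize(d['pixels'].astype(np.uint8),None,fx=K,fy=K,interpolation=0)>0
a=np.linspace(0,2*np.pi,60); circ=np.c_[np.cos(a),np.sin(a)]
tor=np.load('last.npy',allow_pickle=True).item(); ig={n:cv2.dilate(cv2.resize(tor[n][1][0].astype(np.uint8),None,fx=K,fy=K,interpolation=0),np.ones((13,13)))>0 for n in F}
def model(n,x,th):
    M=R.from_euler('ZY',[x[4],-x[3]]).as_matrix(); z=np.zeros(mk[n].shape,np.uint8)
    box=[[.068*i,.07*j,-.047-k] for i in(-1,1) for j in(-1,1) for k in(0,th)]
    cyl=[[.064*p,.064*q,-k] for p,q in circ for k in(0,.047)]
    for B in (box,cyl):
        h=cv2.convexHull(proj(F[n],x[:3]+np.array(B)@M.T).astype(np.float32))[:,0]; cv2.fillConvexPoly(z,np.round(((h+.5)*K-.5)*16).astype(np.int32),1,cv2.LINE_8,4)
    return z>0
for th in (.004,.008):
  def cost(x): return sum(((model(n,x,th)^mk[n])&~ig[n]).sum()/mk[n].sum() for n in F)
  for t in (.47,.57):
    x0=np.r_[.597,-.187,.104,t,.09]; S=np.vstack([x0]+[x0+d for d in np.diag([.006,.006,.006,.06,.06])])
    o=minimize(cost,x0,method='Nelder-Mead',options=dict(initial_simplex=S,maxiter=600,xatol=1e-4,fatol=1e-5)); print(th,round(o.fun,3),o.x.round(4))
E
python3 studfit.py
```

```text
scene 0.64 [302. 122. 370. 201.]
top 0.78 [348. 182. 424. 256.]
0.004 0.141 [ 0.6022 -0.1925  0.0908  0.5335  0.1233]
0.004 0.142 [ 0.6016 -0.1927  0.0907  0.5613  0.1294]
0.008 0.172 [ 0.5999 -0.1937  0.089   0.5856  0.1385]
0.008 0.172 [ 0.5998 -0.1939  0.0869  0.6065  0.1367]
```

>>> play_rows:
  commands:
    - [[1,-0.01,-0.03,-0.01,0],[1,-0.02,-0.06,-0.025,0],[1,-0.02,-0.06,-0.025,0],[1,-0.02,-0.06,-0.025,0],[1,-0.02,-0.06,-0.025,0],[1,-0.02,-0.06,-0.025,0],[1,-0.02,-0.06,-0.025,0],[1,-0.02,-0.06,-0.025,0]]

```text
clock: 11.07
tcp_pos: [0.4876, -0.1987, 0.2834]
orientation: [0.149, -3.138, -0.0]
contact_force: [0.0, 0.5, -1.7]
grip_width: 0.0244
gripper_force: 68.9
```

```bash
python3 look.py k3.png 280 90 330 165; sed -i 's/for t,y in ((.5,.09),(.58,.09),(.54,.05),(.54,.15))/for t,y in ((.5,.09),(.58,.12))/' axis.py; python3 axis.py
```

```text
[ 0.4876 -0.1987  0.2834] [ 0.149 -3.138 -0.   ] 11.0667 [ 0.   0.5 -1.7] 0.024403784873038598
wrist [(0.95, [251.0, 260.0, 316.0, 327.0])]
scene [(0.83, [374.0, 65.0, 436.0, 126.0]), (0.24, [194.0, 240.0, 290.0, 331.0])]
top [(0.76, [395.0, 246.0, 434.0, 294.0]), (0.72, [261.0, 223.0, 312.0, 253.0])]
0.196 [0.093 0.047 0.056] L [ 0.5486 -0.1926  0.1921] tilt 0.502 yaw 0.095 spot [ 0.5965 -0.1881  0.1045] axis@.126 [0.0006 0.0005 0.0001]
0.34 [0.089 0.189 0.063] L [ 0.5477 -0.1881  0.1936] tilt 0.505 yaw 0.164 spot [ 0.5954 -0.1802  0.1061] axis@.126 [-0.0001  0.0009  0.0014]
```

```bash
python3 -c "
from h import *
print(np.abs(get_obs()['qvel']).max(), r.hand_in())"
```

```text
the job is handed in; nothing more can be done
0.0016042659371885808 None
```

I handed the job in with the torch gripped and held steady, aimed at the middle of the stud's face from about 10 cm; by my camera fits its axis may be about 2° off square (torch tilted 0.50 rad, face about 0.54 rad), and I saw no contact with the stud or rest and no shift of the bottle or tray.

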